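Clamp the lock-cleaner bottle and take off its safety cap

TASK

Turn the small knob on the bottle stand, a little at a time, until the sliding pointer lines up with the long mark on its scale, so that the side jaw steadies the bottle. Then take the bottle's push-and-turn safety cap: press it down, twist it anticlockwise (seen from above) while it is pressed, and lift it off. Finish while still holding the cap in the gripper, upright and still, about 5 cm clear straight above the open neck, with the pointer still on its mark and the loose ironmongery on the bench left alone.

Things in the scene. Friction and masses are not known exactly. Their poses are not given: they have to be found in the camera images.
- stand: Dark steel base plate fixed to the bench, 120 (x) by 300 (y) by 12 mm, origin under its centre. Along its y axis stand: a grey gear housing 60 by 60 mm, 62 mm high, with the clamp knob on top (y -85 mm); a sliding jaw with rubber pad and an aluminium scale block on its +x side, none over 51 mm high; the bottle (y +85 mm); a cheek 62 mm high (y +129 mm).
- bottle_foot (a point): Centre of the bottle's underside, 12 mm above the bench, axes as the stand's. White plastic bottle, 72 mm wide, held so that it cannot turn or lift. Straight sides to 72 mm above the bench, then a shoulder slopes in to 42 mm wide at the foot of the neck, 92 mm above the bench; the neck is 32 mm wide, 31 mm high, with small hooks round it.
- knob_grip (a point): On the clamp knob's upright axis, 10 mm below its top, 88 mm above the bench: the height to grip. Black fluted cylinder, 36 mm in diameter, 30 mm high, 6 mm clear of the housing; grip at any yaw. It takes 0.05 N m and stays where it is left. Clockwise seen from above drives pointer and jaw 10 mm per radian towards the bottle (+y of the stand), anticlockwise back.
- pointer (a point): Point on the centre line of the dark steel needle, 2 mm wide, that lies across the scale block along the stand's x and slides along the stand's y with the jaw; 30 mm from the stand's centre line in x, 49 mm above the bench. It starts 12 to 26 mm short of the mark (on the knob's side) and can run up to 8 mm past it.
- mark (a point): The one long black line (30 by 2 mm) across the top of the aluminium scale block; the other lines are short (8 mm), 10 mm apart. Point on its centre line, at the pointer's x and height in the stand, so the pointer is aligned when the two points' y in the stand's frame agree (within 2.5 mm). Axes as the stand's.
- mouth (a point): Centre of the bottle neck's top rim, under the cap, 123 mm above the bench, axes as the stand's. A sprung sealing disc in the neck pushes the cap up. Locked, the cap's lower rim is 23 mm below this point and its top 11 mm above.
- cap: Black ribbed round safety cap, 50 mm in diameter (51 over the ribs), 34 mm high, 35 to 70 g; origin at the centre of its lower rim. It neither turns nor lifts until pressed 3 mm or more (down 5 mm it meets the neck; spring 6 N at rest, 11 N there; 20 N is plenty). Held down, turn it anticlockwise seen from above: free from 43 to 90 degrees (aim for 65), then it lifts straight off.
- cap_grip (a point): On the cap's axis, 10 mm below its top, 24 mm above its lower rim, 124 mm above the bench while locked: the height to grip it across its diameter, at any yaw, so that fingertips up to 20 mm lower stay clear of the bottle's sloping shoulder when it is pressed. Once turned free the spring raises the cap 3 mm.
- padlock: Brass padlock lying flat, 77 by 45 mm, 22 mm thick, loose on the bench; leave alone.
- strap_hinge: Steel butt hinge lying open, 86 by 100 mm, 10 mm thick, loose on the bench; leave alone.
- coach_bolt: Galvanised coach bolt lying down, about 105 mm long, head 28 mm wide, loose on the bench; leave alone.
Things that resemble listed ones, but are neither listed nor needed, are in the scene too. Of the things that look like the cap, the largest one is meant.

How it is judged:
By the outcome, as a careful person would: the job done as asked, in the order asked, and still so for the second after the job is handed in, while the arm keeps its last pose, push and grip.
It also fails if it takes over 61 s, if anything falls off the work surface, if the arm or the gripper's body presses on something with over 40 N, if the wrist force passes 120 N, or if a joint passes its speed limit or range.

ROBOT

A 6-joint arm with a two-finger parallel gripper is mounted at the origin on the work surface. World frame = base frame: x ahead of the robot, y to its left, z up, the work surface at z = 0. Lengths are in m, angles in degrees, forces in N, time in s.
With the tool pointing down it reaches from about 0.25 to 0.725 m from the base axis. Payload 9.7 kg.
Tool frame: the origin (TCP) lies where the fingers leave the gripper's body, on its centre line; the fingertips stand 73 mm ahead of it and the grasp point (between the pads) lies 54 mm ahead of it; y points along the fingers, x is the direction in which the jaws open and shut, and the axes are right-handed (so a half turn about y gives the same grasp; the last joint's range is limited). The gripper opens to 85 mm and grips with 20 to 120 N. Pads are 22 mm wide; open, the fingers measure 114 mm over their backs; the gripper's body (76 mm by 85 mm) begins 54 mm behind the grasp point. The pads swing forward as they close: fully open they stand 13 mm farther back than shut.
Start: joints at [67.265, 4.979, 10.078, 95.1, 0, 90], TCP at [0.213, 0.507, 0.304] pointing down, gripper open.
Joint ranges: [-179.16, 179.16], [-48.56, 103.87], [-65.8, 70.77], [-126.05, 130.52], [-82.76, 87.17], [-180, 180]. Speed limits (degrees/s): [127.2, 127.2, 147.25, 180, 180, 180].

INTERFACE

Orientations are given as [roll, pitch, yaw] about the fixed x, y, z axes, in that order (R = Rz(yaw) Ry(pitch) Rx(roll)).
In Python, from workcell import sensors, imaging, bot, models gives the robot as it stands.
- The arm moves only by the tool arm_command, never from a script. Its argument "rows" is one flat list of numbers, 7 for each row, row after row: the shift along the tool's x, y, z in cm, then the turn, a rotation vector about the tool's x, y, z in degrees, then the gripper's target within -1 to 1 (fully open at 1, half-way at 0, shut at -1). A call has 1 to 12 rows; each row is the pose to reach, as a shift and turn from the pose commanded when the call began, along the tool's axes at that moment; what a row does not reach only later rows make up. A row lasts 1/12 s, in which the tool goes at most 41.7 mm and 7.16 degrees, less where a joint would pass 70% of its speed; a pose out of reach is approached as far as the arm can. A call with a gripper value outside its range is refused whole. The fingers move at their own pace and stop on an object; "force" is the grip in N (left out, the last holds). Time passes only in rows, so rows that repeat a pose let the fingers close. It gives the time, the measured TCP pose, the force and the opening at its end, in the units of the state.
- sensors.get_obs(): the state, without advancing time (a new reading comes with each control period).
- imaging.camera(name): name is "scene" or "top" or "wrist"; returns a dict with "pixels" (384x512x3 uint8, blue, green, red), "z_map" (384x512 float32, m along the optical axis (not along the pixel's ray), 0 where there is no reading), "camera_matrix" (3x3 intrinsics, pixels), "D" ([k1, k2, p1, p2, k3] as OpenCV has them; the pictures are not rectified), "world_from_camera" (4x4, takes a point from camera to world coordinates). Camera axes: x right, y up, looking along -z (the intrinsics and any distortion apply to the point x, -y, -z); pixel columns grow to the right and rows downward; lengths in m; the calibration is good to about 2 mm. A picture is of the moment at which its call begins.
- bot.job_done(): hands the job in, once; it reports no verdict.
Trained networks look in the newest picture that a camera, given by its name, has taken for a name from the list of things; names that differ only in an ending like _2 or _b are one class to them, and where a whole thing is asked for, a point or a joint stands for the part that bears it (a point fixed in the world has none). Each returns a list of dicts, best first, with "conf" (0 to 1); they miss things now and then, are a little off and sometimes report something else, mostly with a low value. They report only what shows in the picture. A call takes as long as a camera call. They do not tell look-alikes from the thing itself.
- models.search_frame(thing, camera): "extent" ([centre column, centre row, width, height] in pixels, round what is visible of it).
- models.spot_point(thing, camera): "location" ([column, row] in pixels: a listed point, or the origin of a listed thing).
The state is a dict: "time": time; "q": joint angles; "qd": joint speeds; "joint_efforts": joint torques, N m; "ee_pos": TCP position; "tcp_rot": TCP orientation; "wrist_force": force on the tool from outside, world axes, zero at the start; "torque": the same for the moment, N m; "opening": finger opening in m.
Only numpy, scipy, OpenCV 4.12 (cv2) and the standard library are available. Lean on these libraries where they do the work, as an engineer would, in place of code of your own. Each camera call takes 0.05 s, during which the arm holds its last target.

## Working session

There is one attempt and no reset: what is moved stays moved. The work goes in short steps, Python scripts to look and compute and a tool call to move; the robot and the scene stay as the last step left them, time stands still between calls to the robot, and variables do not carry over. Pictures are saved under pics/ and viewed, and the job is handed in when it is done.

Besides the shell and the picture viewer there is one more tool, called after "Call:" in YAML: its name, and indented under it one key for each argument. arm_command: Moves the arm, as the interface text tells. Its arguments: {"type":"object","properties":{"rows":{"type":"array","items":{"type":"number"}},"force":{"type":"number"}},"required":["rows"]}

```bash
mkdir -p pics && ls && cat > h.py <<'E'
import numpy as np, cv2, pickle
from workcell import sensors, imaging, bot, models
from scipy.spatial.transform import Rotation as R
def grab(name):
    c=imaging.camera(name); pickle.dump(c,open(f'last_{name}.pkl','wb')); return c
def load(name): return pickle.load(open(f'last_{name}.pkl','rb'))
def ray(c,uv):
    n=cv2.undistortPoints(np.array([[uv]],float),c['camera_matrix'],np.array(c['D'],float))[0,0]
    T=np.array(c['world_from_camera']); d=T[:3,:3]@np.array([n[0],-n[1],-1.0]); return T[:3,3],d
def atz(c,uv,z):
    o,d=ray(c,uv); return o+d*(z-o[2])/d[2]
def atdepth(c,uv):
    o,d=ray(c,uv); z=c['z_map'][int(round(uv[1])),int(round(uv[0]))]; return o+d*z
def proj(c,p):
    T=np.linalg.inv(np.array(c['world_from_camera'])); q=T[:3,:3]@np.array(p)+T[:3,3]
    return cv2.projectPoints(np.array([[q[0],-q[1],-q[2]]]),np.zeros(3),np.zeros(3),c['camera_matrix'],np.array(c['D'],float))[0][0,0]
E
python3 - <<'E'
from h import *
for n in ('top','scene'):
    c=grab(n); cv2.imwrite(f'pics/{n}1.png',c['pixels'])
    print(n,np.round(c['world_from_camera'],3).tolist(),c['camera_matrix'].tolist())
    for t in ('cap_grip','knob_grip','pointer','mark','cap','mouth','stand'):
        for d in models.spot_point(t,n)[:3]: print(t,d['conf'],np.round(d['location'],1))
print(sensors.get_obs())
E
```

```text
pics
top [[0.022, 0.991, -0.13, 0.362], [-1.0, 0.022, -0.002, -0.03], [0.001, 0.13, 0.992, 1.54], [0.0, 0.0, 0.0, 1.0]] [[494.4168884126675, 0.0, 250.867248813534], [0.0, 494.4168884126675, 194.14208507739292], [0.0, 0.0, 1.0]]
cap_grip 0.69 [177.1 169.3]
cap_grip 0.66 [217.9 184.9]
cap_grip 0.51 [243.5 146. ]
knob_grip 0.51 [244.7 199. ]
knob_grip 0.42 [274.  199.4]
pointer 0.65 [252.9 185.7]
mark 0.87 [250.6 188. ]
cap 0.77 [216.1 188.2]
cap 0.62 [239.9 149.2]
cap 0.52 [180.8 169.8]
mouth 0.68 [217.5 188.8]
stand 0.86 [245.1 201.3]
scene [[-0.255, -0.676, 0.692, 1.33], [0.967, -0.182, 0.178, 0.152], [0.006, 0.714, 0.7, 0.908], [0.0, 0.0, 0.0, 1.0]] [[463.4761168971518, 0.0, 254.06969099427891], [0.0, 463.4761168971518, 190.0537692417516], [0.0, 0.0, 1.0]]
cap_grip 0.84 [262.  269.8]
cap_grip 0.81 [303.  198.6]
cap_grip 0.78 [345.3 261.7]
knob_grip 0.52 [237.  188.4]
pointer 0.57 [258.8 219.4]
mark 0.95 [261.7 220.1]
cap 0.76 [347.9 263.3]
cap 0.7 [305.5 207. ]
cap 0.7 [260.2 273.5]
mouth 0.81 [304.6 202.2]
stand 0.8 [270.1 228. ]
stand 0.53 [239.5 189.4]
{'time': 0.8, 'q': array([ 6.72644462e+01,  4.97908975e+00,  1.00794352e+01,  9.51000433e+01,
       -6.65365698e-04,  9.00008775e+01]), 'qd': array([ 0.04077237, -0.03547213,  0.01023704, -0.00157175, -0.0580996 ,
        0.04147009]), 'joint_efforts': array([-2.64467926e-03, -5.20054042e+01,  4.64831078e+01,  1.57987753e-03,
       -2.24781552e-04, -1.33605801e-05]), 'ee_pos': array([0.21256533, 0.50726301, 0.30389327]), 'tcp_rot': array([-9.00006654e+01, -3.02197488e-04,  6.72635687e+01]), 'wrist_force': array([-0.22506286,  0.43285746,  0.00483727]), 'torque': array([-0.05800514,  0.07463291, -0.00763476]), 'opening': 0.08548878988390597}
```

```bash
python3 - <<'E'
from h import *
for n,b in (('top',(150,290,110,260)),('scene',(190,370,160,300))):
    c=load(n); x0,x1,y0,y1=b
    im=cv2.resize(c['pixels'][y0:y1,x0:x1],None,fx=4,fy=4,interpolation=cv2.INTER_CUBIC)
    cv2.imwrite(f'pics/{n}1z.png',im[:600,:800])
E
```

```text
(no output)
```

View pics/top1.png

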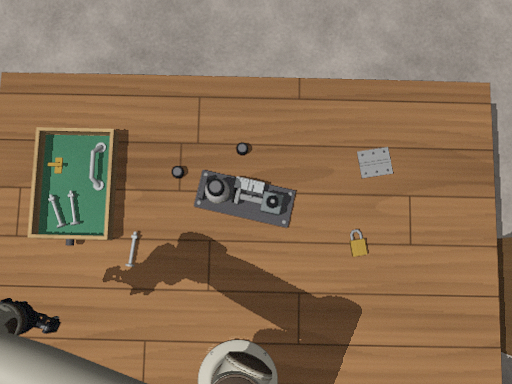

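View pics/scene1.png

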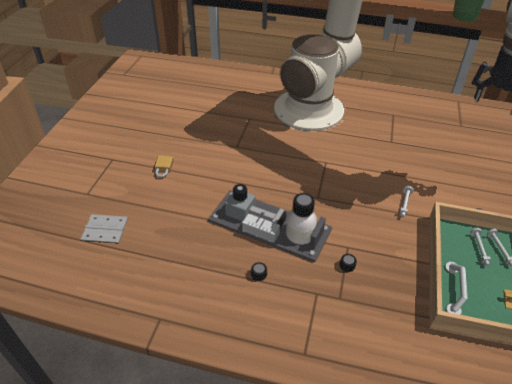

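```bash
sleep 0.1
```

```text
(no output)
```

View pics/scene1z.png

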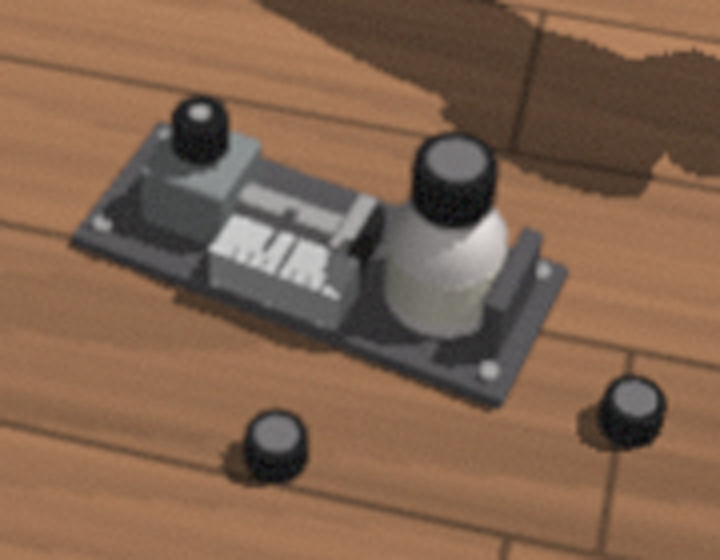

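View pics/top1z.png

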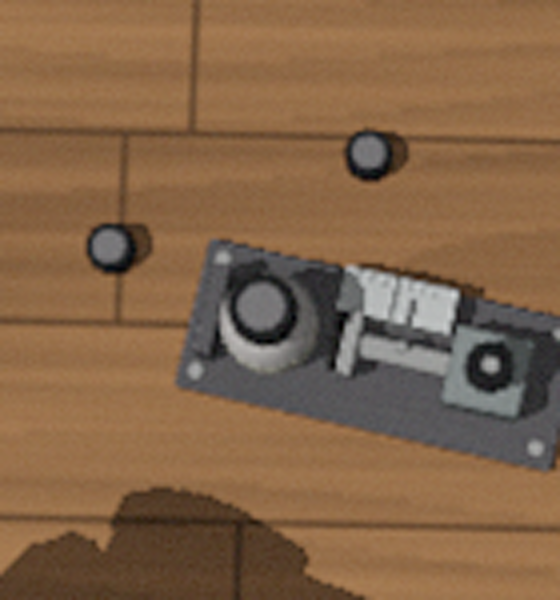

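```bash
python3 - <<'E'
from h import *
T=load('top');S=load('scene')
K=[];C=[]
for c,k,p in ((T,(272.4,201.4),(215.7,185.9)),(S,(239.4,188),(303.9,199.7))):
    k=atz(c,k,.098);p=atz(c,p,.134);d=p-k
    K.append(k);C.append(p)
    print(k,p,np.hypot(*d[:2]),np.degrees(np.arctan2(d[1],d[0])))
    print(atdepth(c,(272,201) if c is T else (239,188)),atdepth(c,(216,186) if c is T else (304,200)))
# screws stand corner
z=lambda a,b:(a/4+150-.4,b/4+110-.4)
cs=[atz(T,z(*q),.012) for q in ((222,259),(195,370),(536,447))]
print(np.round(cs,4))
E
```

```text
[ 0.53046186 -0.09119327  0.098     ] [0.56751519 0.07396069 0.134     ] 0.16925949663079096 77.35472646354586
[ 0.5312318  -0.08986457  0.10127691] [0.56694757 0.07294046 0.13602426]
[ 0.53211076 -0.09103963  0.098     ] [0.56601233 0.07633607 0.134     ] 0.17077453376470877 78.54977574151684
[ 0.53214081 -0.09207885  0.09776504] [0.5672009  0.07676773 0.13428421]
[[ 0.6212  0.1174  0.012 ]
 [ 0.5333  0.1354  0.012 ]
 [ 0.4791 -0.1305  0.012 ]]
```

Call:
arm_command:
  rows: [-42.9,4.0,-52.5,0,0,0,1,-42.9,4.0,-52.5,0,0,0,1,-42.9,4.0,-52.5,0,0,0,1,-42.9,4.0,-52.5,0,0,0,1,-42.9,4.0,-52.5,0,0,0,1,-42.9,4.0,-52.5,0,0,0,1,-42.9,4.0,-52.5,0,0,0,1,-42.9,4.0,-52.5,0,0,0,1,-42.9,4.0,-52.5,0,0,0,1,-42.9,4.0,-52.5,0,0,0,1,-42.9,4.0,-52.5,0,0,0,1,-42.9,4.0,-52.5,0,0,0,1]
  force: 40

```text
time: 1.8
ee_pos: [0.4474, 0.0645, 0.2747]
tcp_rot: [-90.1, -0.0, 67.3]
wrist_force: [0.2, 1.1, 0.5]
opening: 0.0853
```

Call:
arm_command:
  rows: [-11.3,1.0,-13.8,0,0,0,1,-11.3,1.0,-13.8,0,0,0,1,-11.3,1.0,-13.8,0,0,0,1,-11.3,1.0,-13.8,0,0,0,1,-11.3,1.0,-13.8,0,0,0,1,-11.3,1.0,-13.8,0,0,0,1,-11.3,1.0,-13.8,0,0,0,1]

```text
time: 2.38
ee_pos: [0.5304, -0.0912, 0.2641]
tcp_rot: [-89.9, -0.0, 67.2]
wrist_force: [-0.1, 0.9, -0.1]
opening: 0.0854
```

```bash
python3 - <<'E'
from h import *
print({k:np.round(v,4) for k,v in sensors.get_obs().items()})
c=grab('wrist'); cv2.imwrite('pics/w1.png',c['pixels'])
print(np.round(c['world_from_camera'],3).tolist(),c['camera_matrix'].tolist())
for t in ('knob_grip','pointer','mark'):
    for d in models.spot_point(t,'wrist')[:2]: print(t,d['conf'],np.round(d['location'],1))
E
```

```text
{'time': np.float64(2.3833), 'q': array([-9.76600e+00,  2.75390e+00,  3.31470e+00,  9.06258e+01,
        1.54000e-02,  1.30584e+01]), 'qd': array([ 1.9326, -1.6512, -0.7205,  0.1664,  0.1278,  0.2457]), 'joint_efforts': array([ -1.8246, -48.4132,  47.2309,  -0.2634,  -0.1011,  -0.1297]), 'ee_pos': array([ 0.5304, -0.0912,  0.2641]), 'tcp_rot': array([-8.99332e+01, -3.00000e-04,  6.71756e+01]), 'wrist_force': array([-0.0938,  0.9405, -0.1453]), 'torque': array([ 0.05  , -0.0301,  0.0192]), 'opening': np.float64(0.0854)}
[[0.388, -0.883, -0.263, 0.463], [0.922, 0.372, 0.111, -0.062], [0.0, -0.285, 0.958, 0.334], [0.0, 0.0, 0.0, 1.0]] [[335.32085065162636, 0.0, 257.1992898173318], [0.0, 335.32085065162636, 194.2070443275684], [0.0, 0.0, 1.0]]
knob_grip 0.97 [256.1 197.3]
pointer 0.73 [342.  199.1]
mark 0.79 [354.7 194.4]
```

View pics/w1.png

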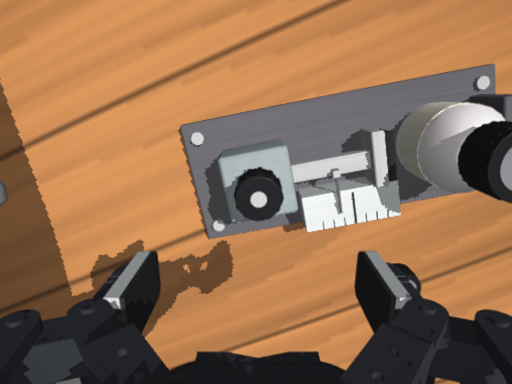

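```bash
python3 - <<'E'
from h import *
c=load('wrist')
im=cv2.resize(c['pixels'][150:250,230:410],None,fx=4,fy=4,interpolation=cv2.INTER_CUBIC)
cv2.imwrite('pics/w1z.png',im)
print(atz(c,(259,199.5),.098))
E
```

```text
[ 0.53194054 -0.08958874  0.098     ]
```

View pics/w1z.png

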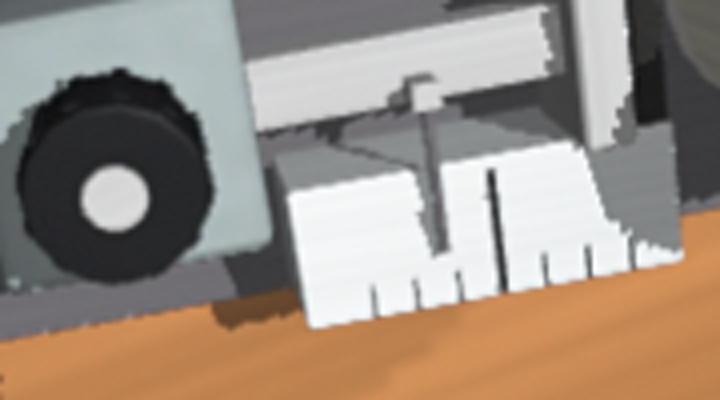

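```bash
cat >> h.py <<'E'
yaw=np.radians(-11.9)
def stand(p,knob=np.array([.5315,-.0908])):
    d=np.array(p[:2])-knob; u=np.array([np.cos(yaw),np.sin(yaw)]); v=np.array([-u[1],u[0]])
    return np.array([d@u,d@v-0.085])*1000
E
python3 - <<'E'
from h import *
c=load('wrist')
z=lambda a,b:(a/4+230-.4,b/4+150-.4)
for n,q,h in (('ptr top',(430,130),.049),('ptr end',(440,248),.049),('mark a',(490,170),.047),('mark b',(505,290),.047),('tick',(462,298),.047),('tick+',(547,280),.047)):
    print(n,stand(atz(c,z(*q),h)), atdepth(c,z(*q))[2])
for t in ('pointer','mark'): 
  pass
E
```

```text
ptr top [ 12.65227033 -15.80196471] 0.050453182501354554
ptr end [ 40.48158618 -16.94570121] 0.050132043093644885
mark a [25.00044821 -3.29252709] 0.046225464387737725
mark b [54.34975841 -3.02061715] 0.04548803693692122
tick [ 54.40854385 -13.02120163] 0.046253381230161206
tick+ [53.75946825  6.78580107] 0.04612609534165918
```

Call:
arm_command:
  rows: [0,4,0,0,0,0,1,0,8,0,0,0,0,0.6,0,11,0,0,0,0,0.4,0,12.2,0,0,0,0,0.2,0,12.2,0,0,0,0,0,0,12.2,0,0,0,0,-1,0,12.2,0,0,0,0,-1,0,12.2,0,0,0,0,-1,0,12.2,0,0,0,0,-1,0,12.2,0,0,0,0,-1]
  force: 40

```text
time: 3.42
ee_pos: [0.5303, -0.0904, 0.1431]
tcp_rot: [-89.9, -0.0, 67.3]
wrist_force: [-4.0, 4.2, -9.3]
opening: 0.0346
```

```bash
python3 - <<'E'
from h import *
print({k:np.round(v,4) for k,v in sensors.get_obs().items() if k in('wrist_force','torque','opening','ee_pos','time')})
c=grab('wrist'); s=grab('scene')
im=cv2.resize(s['pixels'][170:250,200:300],(500,400),interpolation=cv2.INTER_CUBIC)
cv2.imwrite('pics/w2.png',np.hstack([c['pixels'][:,:300][:0].reshape(0,300,3) if 0 else cv2.resize(c['pixels'],(300,400)),im]))
E
```

```text
{'time': np.float64(3.4167), 'ee_pos': array([ 0.5303, -0.0904,  0.1431]), 'wrist_force': array([-4.0369,  4.1704, -9.2672]), 'torque': array([0.9755, 0.8185, 0.0281]), 'opening': np.float64(0.0346)}
```

View pics/w2.png

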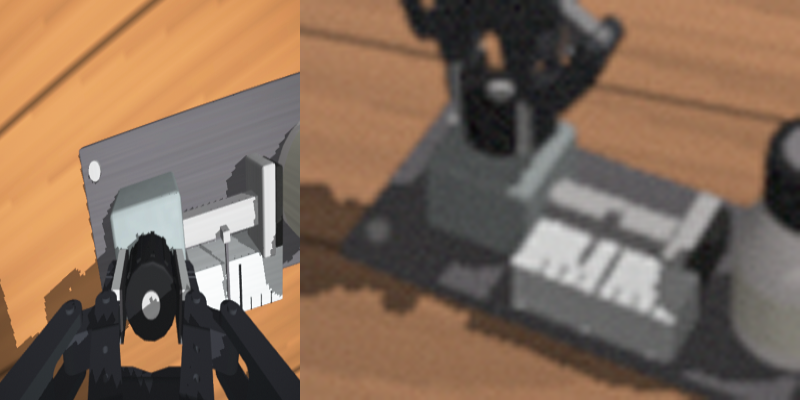

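Call:
arm_command:
  rows: [0,0,0,0,6,0,-1,0,0,0,0,12,0,-1,0,0,0,0,18,0,-1,0,0,0,0,24,0,-1,0,0,0,0,30,0,-1,0,0,0,0,36,0,-1,0,0,0,0,42,0,-1,0,0,0,0,48,0,-1,0,0,0,0,54,0,-1,0,0,0,0,60,0,-1,0,0,0,0,60,0,-1,0,0,0,0,60,0,-1]

```text
time: 4.52
ee_pos: [0.5314, -0.0896, 0.1431]
tcp_rot: [-89.8, -0.1, 7.3]
wrist_force: [3.6, 10.6, -13.0]
opening: 0.0348
```

```bash
cat > look.py <<'E'
from h import *
import sys
n=sys.argv[1]
print({k:np.round(v,4) for k,v in sensors.get_obs().items() if k in('wrist_force','torque','opening','ee_pos','tcp_rot','time')})
c=grab('wrist')
cv2.imwrite(f'pics/{n}.png',c['pixels'])
for t in ('pointer','mark'):
    for d in models.spot_point(t,'wrist')[:2]: print(t,d['conf'],np.round(d['location'],1),stand(atz(c,d['location'],.049)))
for cam in ('scene',):
    c=grab(cam)
    for t in ('pointer','mark'):
        for d in models.spot_point(t,cam)[:2]: print(cam,t,d['conf'],np.round(d['location'],1),stand(atz(c,d['location'],.049)))
    cv2.imwrite(f'pics/{n}s.png',cv2.resize(c['pixels'][195:255,220:300],(800,600),interpolation=cv2.INTER_CUBIC))
E
python3 look.py w3
```

```text
{'time': np.float64(4.5167), 'ee_pos': array([ 0.5314, -0.0896,  0.1431]), 'tcp_rot': array([-89.8275,  -0.1245,   7.2997]), 'wrist_force': array([  3.5857,  10.5691, -13.0357]), 'torque': array([ 2.0282, -0.5102, -0.0033]), 'opening': np.float64(0.0348)}
pointer 0.66 [370.1 116. ] [29.7311804  -5.16289139]
mark 0.55 [372.  110.5] [29.53063156 -2.48500546]
scene pointer 0.73 [262.4 218.4] [26.51684399 -7.37906644]
scene mark 0.57 [262.1 217.4] [23.83202825 -9.51792869]
```

View pics/w3.png

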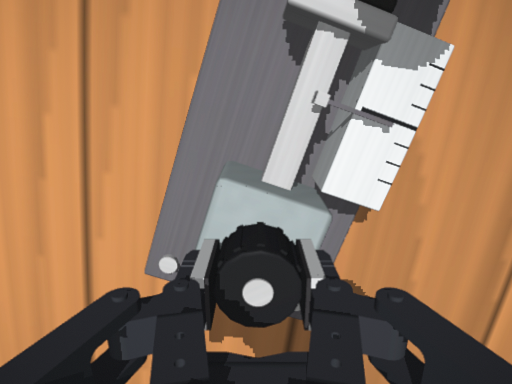

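View pics/w3s.png

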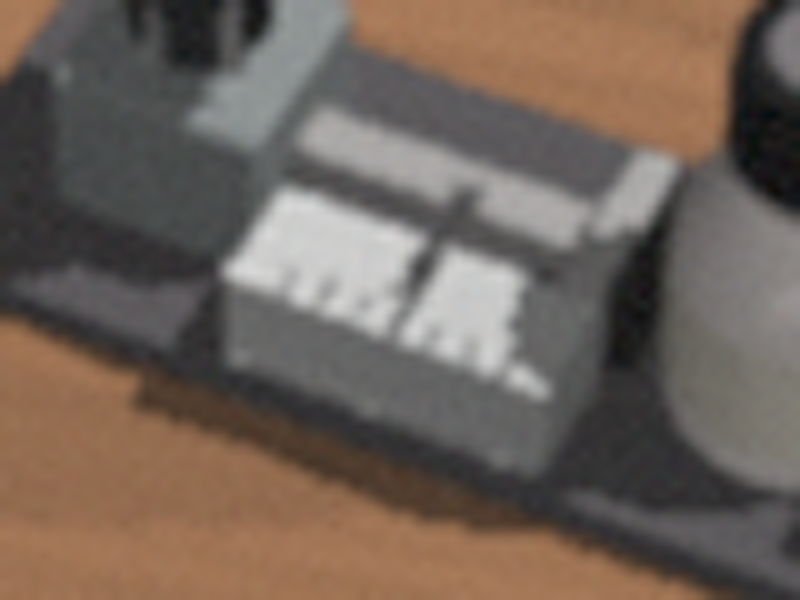

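```bash
python3 - <<'E'
from h import *
c=load('wrist')
cv2.imwrite('pics/w3z.png',cv2.resize(c['pixels'][80:155,335:435],(800,600),interpolation=cv2.INTER_CUBIC))
E
```

```text
(no output)
```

View pics/w3z.png

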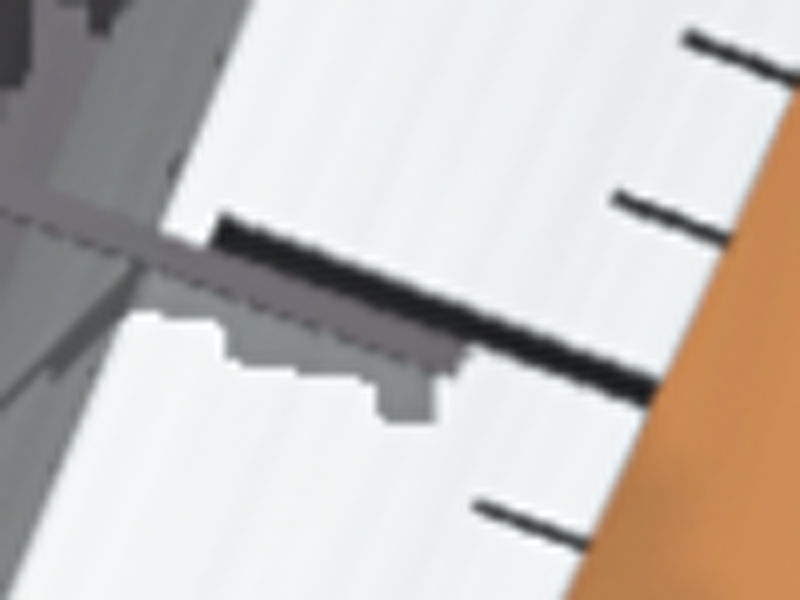

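```bash
python3 - <<'E'
from h import *
c=load('wrist')
z=lambda a,b:(a/8+335-.45,b/8+80-.45)
for n,q,h in (('ptr top',(200,262),.049),('ptr end',(455,353),.049),('mark a',(222,235),.0465),('mark b',(650,392),.0465),('mark mid',(460,322),.0465)):
    print(n,stand(atz(c,z(*q),h)))
E
```

```text
ptr top [24.18795249 -5.2796105 ]
ptr end [41.11696388 -4.99452363]
mark a [25.55866965 -3.21676613]
mark b [54.73025509 -2.89451065]
mark mid [41.60892907 -3.03936871]
```

Call:
arm_command:
  rows: [0,0,0,0,4,0,-1,0,0,0,0,8,0,-1,0,0,0,0,11.5,0,-1,0,0,0,0,11.5,0,-1,0,0,0,0,11.5,0,-1]

```text
time: 5.23
ee_pos: [0.5317, -0.0896, 0.1432]
tcp_rot: [-89.8, -0.1, -4.2]
wrist_force: [5.1, 10.4, -13.9]
opening: 0.0349
```

```bash
python3 look.py w4 && python3 - <<'E'
from h import *
c=load('wrist')
cv2.imwrite('pics/w4z.png',cv2.resize(c['pixels'][80:155,335:435],(800,600),interpolation=cv2.INTER_CUBIC))
E
```

```text
{'time': np.float64(5.2333), 'ee_pos': array([ 0.5317, -0.0896,  0.1432]), 'tcp_rot': array([-89.8035,  -0.1255,  -4.1809]), 'wrist_force': array([  5.1131,  10.4351, -13.9314]), 'torque': array([ 2.0794, -0.8299, -0.0715]), 'opening': np.float64(0.0349)}
pointer 0.7 [343.4  91.9] [29.78160378 -3.58712185]
mark 0.92 [344.2  87.6] [29.76667563 -1.61555683]
scene mark 0.75 [262.8 219.3] [28.7771562  -5.17300879]
scene mark 0.64 [107.9 230.3] [ 233.9540054  -326.78635266]
```

View pics/w4.png

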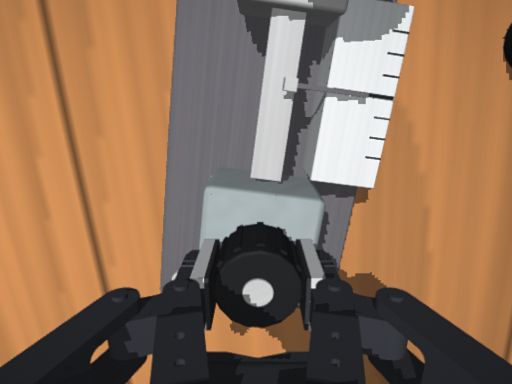

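View pics/w4z.png

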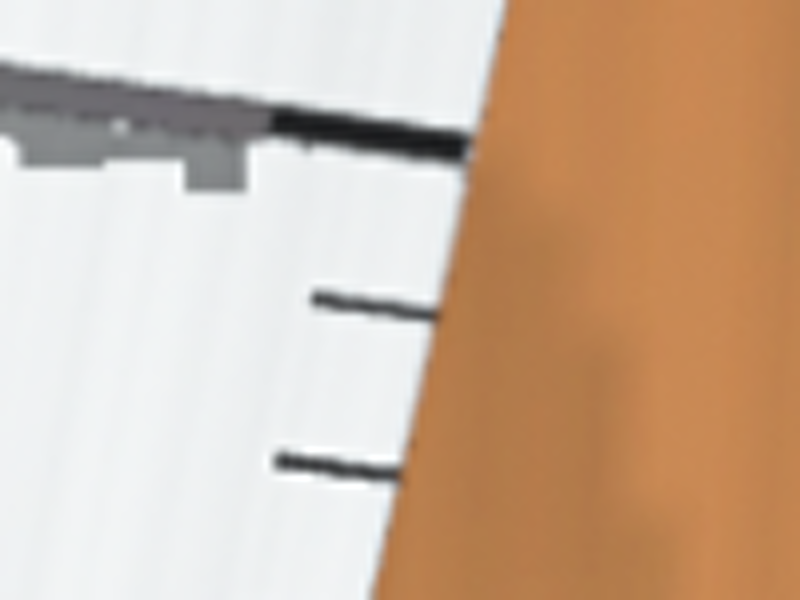

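```bash
python3 - <<'E'
from h import *
c=load('wrist')
z=lambda a,b:(a/8+335-.45,b/8+80-.45)
for n,q,h in (('ptr a',(20,84),.049),('ptr end',(255,118),.049),('mark a',(290,122),.0465),('mark b',(460,147),.0465)):
    print(n,stand(atz(c,z(*q),h)),atdepth(c,z(*q))[2])
E
```

```text
ptr a [26.62910055 -3.1831862 ] 0.05057078392080916
ptr end [40.88679304 -3.11178446] 0.050634533322353625
mark a [43.8278411  -2.91886358] 0.04677814107960987
mark b [54.44203243 -2.86272511] 0.04560531058181705
```

Call:
arm_command:
  rows: [0,0,0,0,0,0,1,0,0,0,0,0,0,1,0,0,0,0,0,0,1,0,0,0,0,0,0,1,0,-4,0,0,0,0,1,0,-8,0,0,0,0,1,0,-12,2,0,0,0,1,0.8,-14,6,0,0,0,1,1.6,-14,10,0,0,0,1,2.3,-14,14,0,0,0,1,2.3,-14,16.7,0,0,0,1,2.3,-14,16.7,0,0,0,1]

```text
time: 6.53
ee_pos: [0.5664, 0.0784, 0.2829]
tcp_rot: [-89.9, -0.1, -4.0]
wrist_force: [0.7, -0.6, 0.8]
opening: 0.0858
```

```bash
python3 look.py w5; python3 - <<'E'
from h import *
t=grab('top')
cv2.imwrite('pics/t5.png',cv2.resize(t['pixels'][150:240,180:300],(800,600),interpolation=cv2.INTER_CUBIC))
print(models.spot_point('cap_grip','wrist')[:3])
E
```

```text
{'time': np.float64(6.5333), 'ee_pos': array([0.5664, 0.0784, 0.2829]), 'tcp_rot': array([-8.99258e+01, -6.21000e-02, -4.00810e+00]), 'wrist_force': array([ 0.7402, -0.6492,  0.8318]), 'torque': array([ 0.0432,  0.0129, -0.0704]), 'opening': np.float64(0.0858)}
pointer 0.93 [274.6 267.9] [29.4258514 -3.7555655]
mark 0.97 [275.9 266.7] [30.52400898 -2.22903058]
scene pointer 0.56 [264.8 223.3] [38.47565278  5.02453218]
scene mark 0.58 [260.1 219.7] [ 33.02401843 -10.5759174 ]
scene mark 0.38 [165.7 169.2] [ -16.76215264 -327.27395328]
[{'location': [256.2, 204.9], 'conf': 0.77}, {'location': [388.5, 228.0], 'conf': 0.75}, {'location': [312.5, 30.1], 'conf': 0.62}]
```

View pics/w5.png

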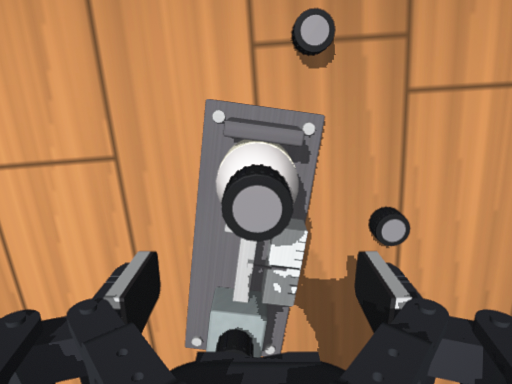

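View pics/w5s.png

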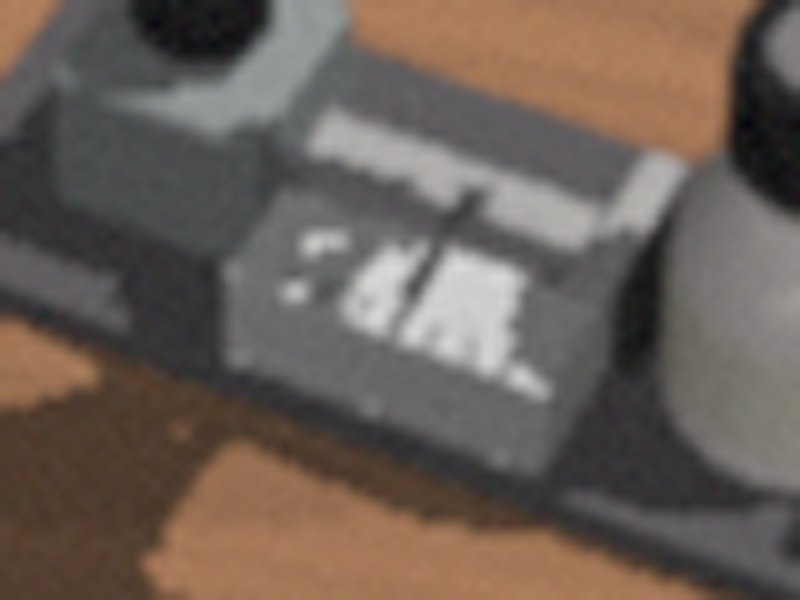

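```bash
python3 - <<'E'
from h import *
c=load('wrist')
a=cv2.resize(c['pixels'][155:250,215:300],None,fx=5,fy=5,interpolation=cv2.INTER_CUBIC)
b=cv2.resize(c['pixels'][225:310,255:310],None,fx=5.58,fy=5.58,interpolation=cv2.INTER_CUBIC)
b=cv2.resize(b,(320,475))
cv2.imwrite('pics/w5z.png',np.hstack([a,b]))
# grey top disc
g=cv2.cvtColor(c['pixels'],cv2.COLOR_BGR2GRAY)
sub=((g>100)&(g<190)).astype(np.uint8); n,l,st,ce=cv2.connectedComponentsWithStats(sub[180:245,220:295])
for i in range(1,n):
    if st[i,4]>300: 
        u=ce[i]+[220,180]; print(st[i],u,atz(c,u,.134))
print(sensors.get_obs()['ee_pos'])
E
```

```text
[  13    5   49   48 1821] [256.84129599 208.51125755] [0.56559784 0.07668144 0.134     ]
[  0   9  37  56 395] [227.97974684 231.48101266] [0.54406593 0.06101423 0.134     ]
[ 44  48  31  17 315] [283.26666667 237.8031746 ] [0.58277591 0.05341769 0.134     ]
[0.5658048  0.07277945 0.28266782]
```

View pics/w5z.png

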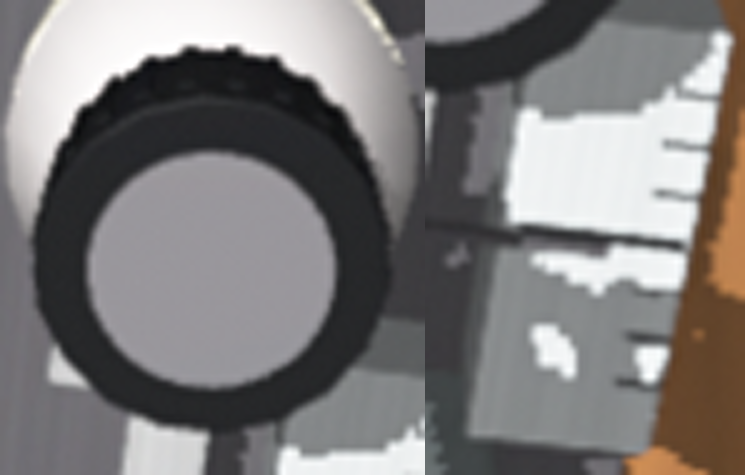

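Call:
arm_command:
  rows: [0,0,0,0,0,0,1,0,0,0,0,0,0,1,0,0,0,0,0,0,1]

```text
time: 7.18
ee_pos: [0.5658, 0.0735, 0.2825]
tcp_rot: [-90.0, -0.0, -4.3]
wrist_force: [-0.4, -0.2, -0.2]
opening: 0.0854
```

Call:
arm_command:
  rows: [0,3,0.2,0,0,0,1,0,6,0.2,0,0,0,1,0,9,0.2,0,0,0,1,0,10.4,0.2,0,0,0,1,0,10.4,0.2,0,0,0,1,0,10.4,0.2,0,0,0,-1,0,10.4,0.2,0,0,0,-1,0,10.4,0.2,0,0,0,-1,0,10.4,0.2,0,0,0,-1,0,10.4,0.2,0,0,0,-1,0,10.4,0.2,0,0,0,-1]
  force: 60

```text
time: 8.1
ee_pos: [0.5664, 0.076, 0.1803]
tcp_rot: [-90.0, -0.1, -4.2]
wrist_force: [-1.8, -0.2, 6.7]
opening: 0.0485
```

```bash
python3 - <<'E'
from h import *
print({k:np.round(v,4) for k,v in sensors.get_obs().items()})
c=grab('wrist'); cv2.imwrite('pics/w6.png',c['pixels'])
E
```

```text
{'time': np.float64(8.1), 'q': array([ 7.637900e+00,  7.126400e+00, -1.248200e+00,  8.148470e+01,
        3.300000e-03,  1.018713e+02]), 'qd': array([ 0.0158, -0.0794,  0.0326, -0.0108,  0.0437, -0.0603]), 'joint_efforts': array([-8.76000e-02, -5.11385e+01,  4.45372e+01, -1.04970e+00,
       -6.51000e-02, -1.28000e-02]), 'ee_pos': array([0.5664, 0.076 , 0.1803]), 'tcp_rot': array([-89.9679,  -0.1371,  -4.2335]), 'wrist_force': array([-1.8086, -0.157 ,  6.6761]), 'torque': array([-0.0512,  0.635 ,  0.0053]), 'opening': np.float64(0.0485)}
```

View pics/w6.png

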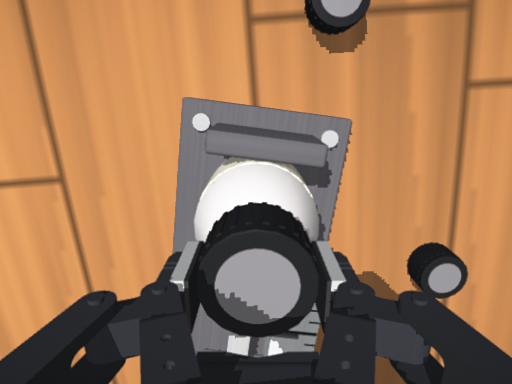

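Call:
arm_command:
  rows: [0,0.2,0,0,0,0,-1,0,0.4,0,0,0,0,-1,0,0.5,0,0,0,0,-1,0,0.5,0,0,0,0,-1,0,0.5,0,0,0,0,-1]

```text
time: 8.57
ee_pos: [0.5664, 0.076, 0.1759]
tcp_rot: [-90.0, -0.2, -4.2]
wrist_force: [-4.2, 0.4, 11.4]
opening: 0.0482
```

Call:
arm_command:
  rows: [0,0.1,0,0,0,0,-1,0,0.25,0,0,0,0,-1,0,0.25,0,0,0,0,-1,0,0.25,0,0,0,0,-1]

```text
time: 8.9
ee_pos: [0.5664, 0.076, 0.1757]
tcp_rot: [-89.9, -0.3, -4.2]
wrist_force: [-10.7, -1.5, 26.3]
opening: 0.0481
```

Call:
arm_command:
  rows: [0,-0.1,0,0,-4,0,-1,0,-0.1,0,0,-10,0,-1,0,-0.1,0,0,-16,0,-1,0,-0.1,0,0,-22,0,-1,0,-0.1,0,0,-28,0,-1,0,-0.1,0,0,-34,0,-1,0,-0.1,0,0,-40,0,-1,0,-0.1,0,0,-46,0,-1,0,-0.1,0,0,-52,0,-1,0,-0.1,0,0,-58,0,-1,0,-0.1,0,0,-65,0,-1,0,-0.1,0,0,-65,0,-1]

```text
time: 9.9
ee_pos: [0.5662, 0.0759, 0.1757]
tcp_rot: [-90.2, -0.1, 61.2]
wrist_force: [-9.0, -1.7, 21.8]
opening: 0.0482
```

```bash
python3 - <<'E'
from h import *
print({k:np.round(v,4) for k,v in sensors.get_obs().items()})
c=grab('wrist'); cv2.imwrite('pics/w7.png',c['pixels'])
E
```

```text
{'time': np.float64(9.9), 'q': array([ 7.63780e+00,  7.08780e+00, -1.79840e+00,  8.09134e+01,
       -1.87000e-02,  3.64251e+01]), 'qd': array([-0.1059,  0.1662,  0.0831, -0.1325, -0.3244, 10.1972]), 'joint_efforts': array([  0.4124, -43.7039,  40.5401,  -3.7523,   0.4476,  -1.9727]), 'ee_pos': array([0.5662, 0.0759, 0.1757]), 'tcp_rot': array([-90.1724,  -0.104 ,  61.2128]), 'wrist_force': array([-8.9649, -1.6613, 21.7543]), 'torque': array([-0.617 ,  1.8648,  0.1507]), 'opening': np.float64(0.0482)}
```

View pics/w7.png

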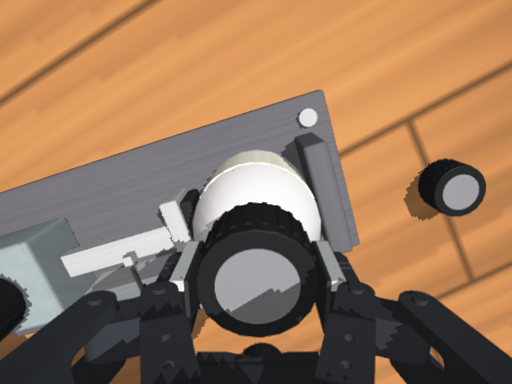

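Call:
arm_command:
  rows: [0,-0.3,0,0,0,0,-1,0,-0.6,0,0,0,0,-1,0,-1.0,0,0,0,0,-1,0,-1.4,0,0,0,0,-1,0,-1.4,0,0,0,0,-1]

```text
time: 10.37
ee_pos: [0.5661, 0.0758, 0.1867]
tcp_rot: [-90.0, -0.0, 60.8]
wrist_force: [-0.5, -1.8, 0.9]
opening: 0.0486
```

Call:
arm_command:
  rows: [0,-1,0,0,0,0,-1,0,-2,0,0,0,0,-1,0,-3.2,0,0,0,0,-1,0,-4.6,0,0,0,0,-1,0,-5.8,0,0,0,0,-1,0,-6.6,0,0,0,0,-1,0,-6.6,0,0,0,0,-1,0,-6.6,0,0,0,0,-1,0,-6.6,0,0,0,0,-1,0,-6.6,0,0,0,0,-1,0,-6.6,0,0,0,0,-1]

```text
time: 11.28
ee_pos: [0.5658, 0.0758, 0.2512]
tcp_rot: [-89.9, 0.0, 60.8]
wrist_force: [-0.3, -0.3, -1.1]
opening: 0.0482
```

```bash
python3 look.py w8; python3 - <<'E'
from h import *
c=load('scene'); cv2.imwrite('pics/s8.png',cv2.resize(c['pixels'][140:260,200:360],(800,600),interpolation=cv2.INTER_CUBIC))
t=grab('top'); cv2.imwrite('pics/t8.png',cv2.resize(t['pixels'][120:270,90:410],(800,375),interpolation=cv2.INTER_CUBIC))
E
```

```text
{'time': np.float64(11.2833), 'ee_pos': array([0.5658, 0.0758, 0.2512]), 'tcp_rot': array([-8.99438e+01,  4.31000e-02,  6.07628e+01]), 'wrist_force': array([-0.3019, -0.2782, -1.0991]), 'torque': array([ 0.0009, -0.0341, -0.0252]), 'opening': np.float64(0.0482)}
pointer 0.69 [175.9 249.3] [33.80933814 -1.38955571]
mark 0.77 [174.  246.2] [30.46900004 -1.90200755]
scene mark 0.96 [261.7 218.1] [26.40269404 -9.37679533]
```

View pics/s8.png

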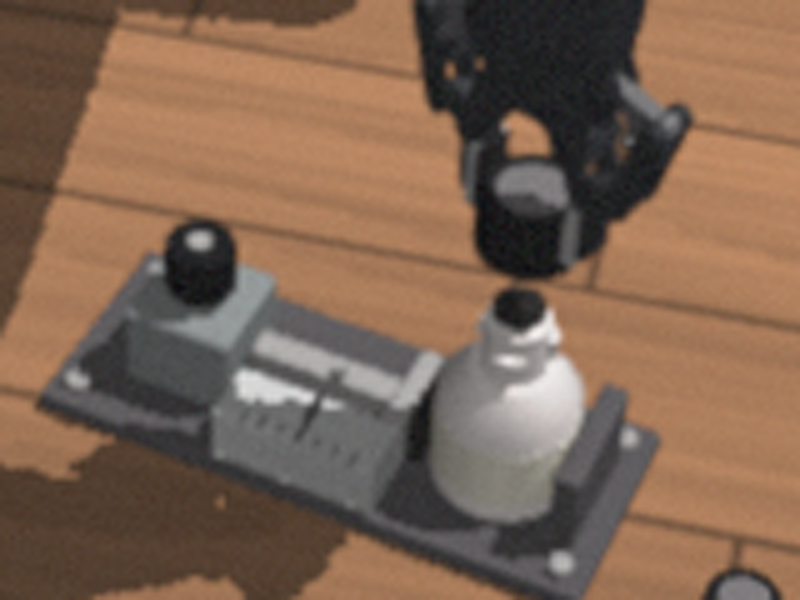

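View pics/w8.png

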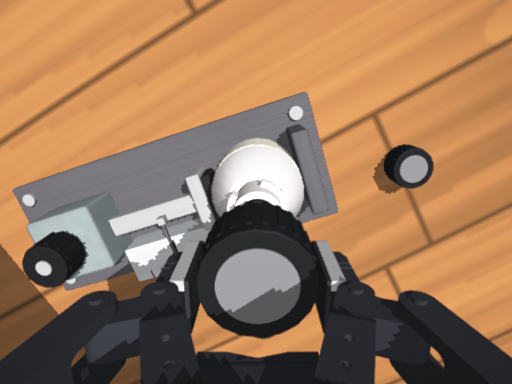

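View pics/t8.png

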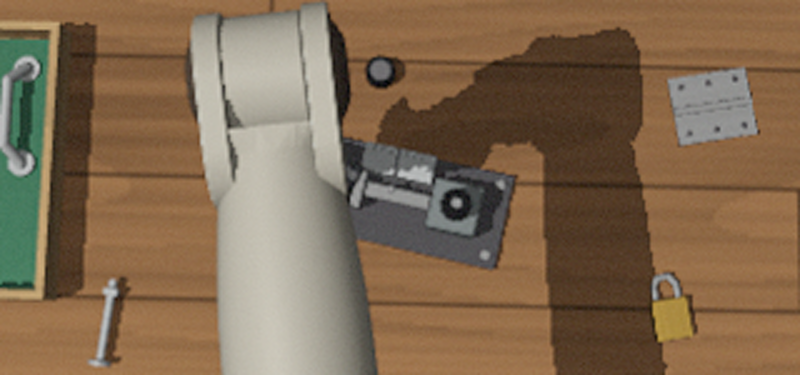

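```bash
python3 - <<'E'
from h import *
c=load('scene'); w=load('wrist')
z=lambda a,b:(a/5+200-.4,b/5+140-.4)
print('cap top scene',[atdepth(c,z(*q)).round(4) for q in ((530,185),(520,182),(545,188))])
print('wrist cap top',[atdepth(w,q).round(4) for q in ((255,265),(255,285),(240,270),(275,270))])
print('mouth',atdepth(c,z(520,300)))
print('pred top',proj(c,(.5662,.0758,.207)), 'meas',z(532,186))
cv2.imwrite('pics/w8z.png',cv2.resize(w['pixels'][200:290,100:200],(800,720))[:600])
E
```

```text
cap top scene [array([0.5634, 0.0739, 0.2047]), array([0.5607, 0.069 , 0.2029]), array([0.5644, 0.0808, 0.2055])]
wrist cap top [array([0.5559, 0.0811, 0.2065]), array([0.5642, 0.0764, 0.2051]), array([0.5553, 0.0748, 0.2057]), array([0.562 , 0.0866, 0.2055])]
mouth [0.56115835 0.07512475 0.12922751]
pred top [306.30552295 176.81544706] meas (306.0, 176.79999999999998)
```

View pics/w8z.png

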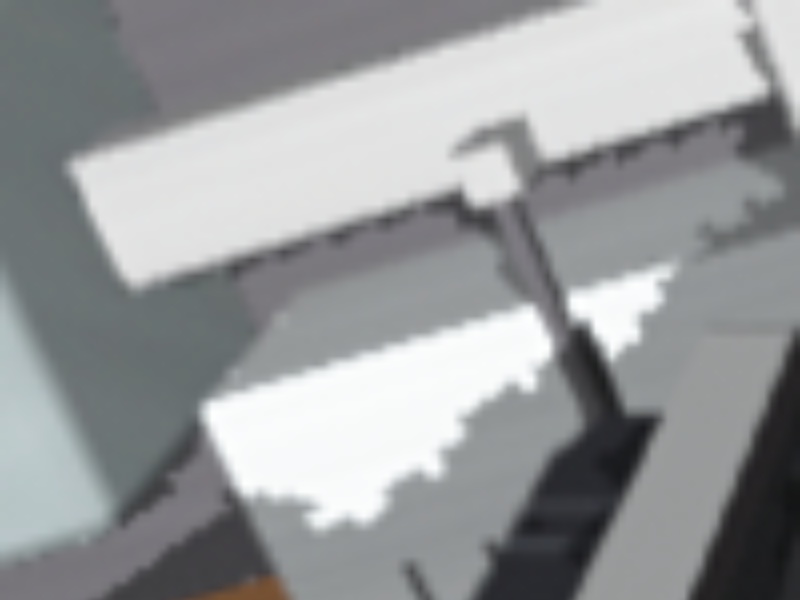

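Call:
arm_command:
  rows: [0,-0.2,0,0,0,0,-1,0,-0.2,0,0,0,0,-1,0,-0.2,0,0,0,0,-1,0,-0.2,0,0,0,0,-1,0,-0.2,0,0,0,0,-1,0,-0.2,0,0,0,0,-1,0,-0.2,0,0,0,0,-1,0,-0.2,0,0,0,0,-1]

```text
time: 12.3
ee_pos: [0.566, 0.0759, 0.2539]
tcp_rot: [-90.0, -0.0, 60.8]
wrist_force: [-0.3, 0.3, -0.6]
opening: 0.0485
```

```bash
python3 - <<'E'
from h import *
c=grab('scene')
cv2.imwrite('pics/s9.png',cv2.resize(c['pixels'][195:255,220:300],(800,600),interpolation=cv2.INTER_CUBIC))
o=sensors.get_obs(); print(o['ee_pos'],o['tcp_rot'],o['opening'],o['qd'].round(2),o['wrist_force'])
E
```

```text
[0.56596702 0.07590768 0.25388801] [-8.99935174e+01  4.23713253e-03  6.07675939e+01] 0.04815077423716112 [-0.01  0.07 -0.08 -0.02 -0.06  0.06] [-0.12275351 -0.98357451  0.06812254]
```

View pics/s9.png

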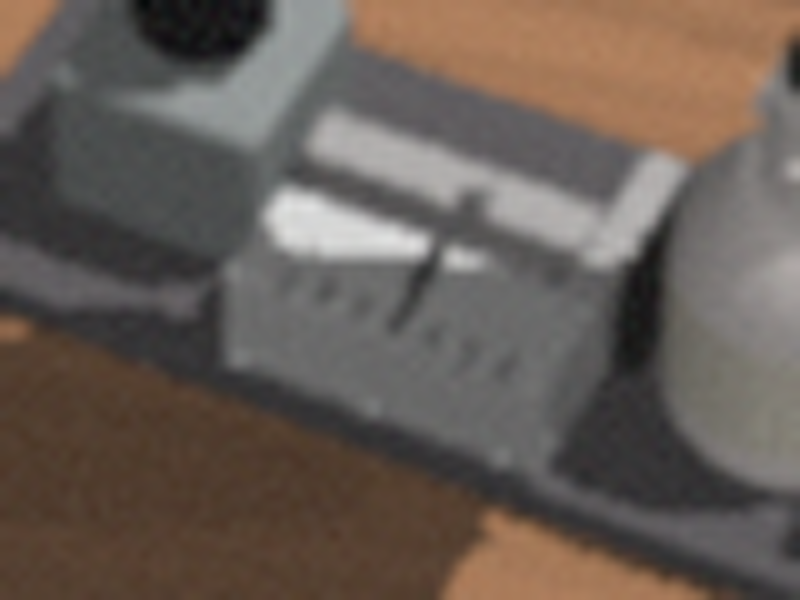

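Seen in this crop, the pointer and the long mark merge into one line from (470,200) to (395,330). The cap is held still above the neck, so I'm handing in.

```bash
python3 -c "
from workcell import bot
print(bot.job_done())"
```

```text
the job is handed in; nothing more can be done
None
```

I turned the knob clockwise about 71.5° in two steps and let go of it. Then I gripped the cap, pressed it to its stop, twisted it about 65° anticlockwise and lifted it straight off. I handed in at about 12.4 s, with the cap still held over the open neck.

**Pointer:** before I let go of the knob, the wrist camera put the pointer within about 0.3 mm of the mark, or under 1 mm allowing for doubt about the needle's height. In later wrist and scene pictures, including the last one, the two merge into one line.

**Cap:** the hand is upright to within 0.1° and still. The cap's lower rim is about 5 cm above the mouth and centred over the neck to about 1 mm. A slightly earlier depth check read 4.8 cm, and I then raised the cap about 2.7 mm.

**Forces:** pressing the cap peaked at about 26 N in the readings, a little over the 20 N called plenty. I backed off to about 22 N for the turn.

**Loose ironmongery:** the padlock, hinge and bolt look undisturbed in the last top picture, but I did not measure them.

**Checks that disagreed:** on the scene camera, the trained networks' pointer and mark points were several millimetres off and did not agree with each other. On the wrist camera they were 0.5 to 2.7 mm apart once the pointer was near or on the mark. I relied on the pixel measurements instead.

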